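Refit the return spring on the bottle capper

ROBOT

A 6-joint arm with a two-finger parallel gripper is mounted at the origin on the work surface. World frame = base frame: x ahead of the robot, y to its left, z up, the work surface at z = 0. Lengths are in m, angles in rad, forces in N, time in s.
With the tool pointing down it reaches from about 0.3 to 0.875 m from the base axis. Payload 6.4 kg.
Tool frame: the origin (TCP) lies at the very end of the fingers, on their centre line; the grasp point (between the pads) lies 19 mm behind it; z points along the fingers, y is the line along which they close (so a half turn about z gives the same grasp; the last joint's range is limited). The gripper opens to 85 mm and grips with 20 to 120 N. Pads are 22 mm wide; open, the fingers measure 114 mm over their backs; the gripper's body (76 mm by 85 mm) begins 54 mm behind the grasp point. The pads swing forward as they close: fully open they stand 13 mm farther back than shut.
Start: joints at [-1.323, 0.181, 1.607, -0, 1.354, -0.206], TCP at [0.252, -0.517, 0.231] pointing down, gripper open.
Joint ranges: [-2.99, 2.99], [-0.89, 2.07], [0.3, 2.58], [-1.14, 4.28], [0, 2.63], [-3.12, 3.12]. Speed limits (rad/s): [2.57, 2.57, 3.01, 3.14, 3.14, 3.14].

INTERFACE

Orientations are given as a unit quaternion [w, x, y, z].
In Python, from bench import ctrl gives the robot as it stands.
- The arm moves only by the tool jog_arm, never from a script. Its argument "series" is a list that holds one entry, the list of rows, each a list of 7 numbers: the shift along the tool's x, y, z in mm, then the turn, a rotation vector about the tool's x, y, z in rad, then the finger opening in mm, from 0 to 85.4. In form: [[[tx, ty, tz, rx, ry, rz, gripper], ...]]. A call has exactly 10 rows; each row shifts and turns the commanded pose from where the row before left it, along the tool's axes as they then stand; what a row does not reach is not made up. A row lasts 1/10 s, in which the tool goes at most 50 mm and 8.59 degrees, less where a joint would pass 70% of its speed; a pose out of reach is approached as far as the arm can. A call with a gripper value outside its range is refused whole. The fingers move at their own pace and stop on an object; the grip force is fixed at half the most. Time passes only in rows, so rows that do not move let the fingers close, or fill a call up. It gives the time, the measured TCP pose, the force, the opening and the grip force at its end, in the units of the state.
- ctrl.get_obs(): the state, without advancing time (a new reading comes with each control period).
- ctrl.camera(name): name is "scene" or "top" or "wrist"; returns a dict with "frame" (400x640x3 uint8, blue, green, red), "z_map" (400x640 float32, m along the optical axis (not along the pixel's ray), 0 where there is no reading), "fx", "fy", "cx", "cy" (pixels), "xyz" and "rotation" of the camera in the world. Camera axes: x right, y down, z forward; pixel columns grow to the right and rows downward; lengths in m; the calibration is good to about 2 mm. A picture is of the moment at which its call begins.
- ctrl.hand_in(): hands the job in; it is judged then, once.
The state is a dict: "time_s": time; "q": joint angles; "dq": joint speeds; "joint_efforts": joint torques, N m; "eef_pos": TCP position; "eef_rot": TCP orientation; "wrist_force": force on the tool from outside, world axes, zero at the start; "torque": the same for the moment, N m; "opening": opening from 0.0 (shut) to 1.0 (fully open); "grasp_force": force on a finger pad.
Only numpy, scipy, OpenCV 4.12 (cv2) and the standard library are available. Lean on these libraries where they do the work, as an engineer would, in place of code of your own. Each camera call takes 0.05 s, during which the arm holds its last target. There are 200 camera calls.

TASK

Thread the loose compression spring, drawn-in end coil downward, over the upright rod of the bottle capper. Where the coil snags on the rod's two small brass lugs do not force it: keep light pressure and twist the spring until the gap in its end coil slips past the lug. Slide it fully home on its seat, press gently so it compresses a few millimetres, and let go, leaving the spring standing on its seat and everything else on the sill where it was.

Things in the scene. Friction and masses are not known exactly. Their poses are not given: they have to be found in the camera images.
- spring: Steel compression spring upright on the sill, 36 mm outside diameter, 60 mm tall, about 60 g. Origin: centre of its underside; z up its axis. Its lowest 5 mm is a flat end coil drawn in to a 21 mm bore, with one gap about 8 mm wide that points along the body's +x axis. All coils above it have a 31 mm bore.
- spring_rim (a point): Centre of the spring's top rim, 60 mm above its underside; axes as the spring's. A red paint mark on the rim stands right over the gap. Grip the upper half (top 30 mm); 10 to 30 N of grip is fine.
- spring_top (a joint): Compression of the spring in m: 0 at free length. The upper half slides down against the lower half, 1.5 N to start, then 1 N per mm, 20 mm of travel, but more than 12 mm harms it; it cannot turn against it.
- capper: Bottle capper base, fixed: green plate 130 x 200 x 18 mm, long side along its y, with a black rubber bottle cup (72 mm across, 12 mm high) 90 mm to the -y side of the rod. Origin: on the sill under the rod axis; z up. Contact between spring and capper must stay under 18 N.
- rod_tip (a point): Top end of the rod, 65 mm above the seat, axes as capper. Rod 18 mm thick, last 10 mm tapered to 8 mm. Two brass lugs (5 mm square) stick out 5 mm from its side, centred 42 and 20 mm above the seat. Unmeasured and new each time: the upper points -0.9 to +0.3 rad from the capper's +x (positive: anticlockwise from above), the lower 0.45 to 0.95 rad anticlockwise of the upper.
- seat (a point): Centre of the round dark steel spring seat (52 mm across) at the foot of the rod, 24 mm above the sill; z up, axes as the capper's.
- bottle0: Bystander: clear glass bottle, 62 mm wide, 225 mm tall; origin at the centre of its underside.
- bottle1: Bystander: clear glass bottle like bottle0.
- bottle2: Bystander: clear glass bottle like bottle0.
- can: Bystander: red aluminium can, 66 mm wide, 115 mm tall; origin at the centre of its underside.
- bowl: Bystander: blue ceramic bowl of crown caps, 124 mm wide, 52 mm tall; origin at the centre of its underside.
Not all that is in view belongs to the job. Leave any orange or purple look-alike of the capper alone.

How it is judged:
By the outcome, as a careful person would: the job done as asked, in the order asked, and still so for the second after the job is handed in, with the robot touching nothing.
It also fails if it takes over 72 s, if anything falls off the work surface, if the arm or the gripper's body presses on something with over 40 N, if the wrist force passes 120 N, or if a joint passes its speed limit or range.

## Working session

There is one attempt and no reset: what is moved stays moved. The work goes in short steps, Python scripts to look and compute and a tool call to move; the robot and the scene stay as the last step left them, time stands still between calls to the robot, and variables do not carry over. Pictures are saved under pics/ and viewed, at most 10 in all, crops included, and the job is handed in when it is done.

Besides the shell and the picture viewer there is one more tool, called after "Request:" as name([rows], argument=value, ...), one row to a line, values as JSON. jog_arm: Moves the arm, as the interface text tells. Its arguments: {"type":"object","properties":{"series":{"type":"array"}},"required":["series"]}

```bash
ls; mkdir -p pics; cat > h.py <<'E'
import numpy as np, cv2
from bench import ctrl
def shot(n,f=None):
    c=ctrl.camera(n)
    if f: cv2.imwrite('pics/'+f,c['frame'])
    np.savez('/tmp/'+n+'.npz',**{k:np.array(v) for k,v in c.items()})
    return c
def rot(c):
    R=np.array(c['rotation'])
    if R.size==4:
        from scipy.spatial.transform import Rotation as Ro
        R=Ro.from_quat(R.ravel()[[1,2,3,0]]).as_matrix()
    return R
def plane(c,u,v,z):
    d=rot(c)@np.array([(u-c['cx'])/c['fx'],(v-c['cy'])/c['fy'],1]); o=np.array(c['xyz'])
    return o+d*(z-o[2])/d[2]
def deep(c):
    z=c['z_map']; v,u=np.mgrid[:400,:640]
    p=np.stack([(u-c['cx'])/c['fx']*z,(v-c['cy'])/c['fy']*z,z],-1)
    return p@rot(c).T+np.array(c['xyz'])
E
python3 - <<'E'
from h import *
a=shot('scene','s1.png');b=shot('top','t1.png')
for c in(a,b):print(c['xyz'],c['rotation'],c['fx'],c['cx'],c['cy'])
print(ctrl.get_obs())
E
```

```text
pics
[1.17883011 0.09808149 1.08681102] [-0.20279771  0.62438478  0.72108288 -0.22148639] 409.3517869781324 314.6590923056737 192.38718647715115
[0.39176421 0.0084041  1.64562534] [ 0.02104084 -0.70351319  0.71007349 -0.02054559] 463.29321782839907 322.80824096343474 198.8931601369438
{'time_s': 0.1, 'q': array([-1.32331376e+00,  1.81475831e-01,  1.60785814e+00,  1.64053071e-05,
        1.35382717e+00, -2.06279131e-01]), 'dq': array([ 4.25082364e-04, -1.10815869e-03, -2.50105875e-03, -1.37442062e-03,
        1.34046296e-06,  9.44502728e-05]), 'joint_efforts': array([ 8.29377204e-04, -4.45883417e+01, -3.52231729e+01, -2.30637779e-04,
        4.24566228e-03, -2.65286502e-05]), 'eef_pos': array([ 0.2519623 , -0.51632257,  0.23049325]), 'eef_rot': array([-7.84240200e-04,  9.74372852e-01,  2.24937613e-01, -8.14833362e-06]), 'wrist_force': array([-0.57759095, -0.12041146,  0.18663596]), 'torque': array([ 0.01121154,  0.00169365, -0.00331755]), 'grasp_force': 0.0, 'opening': 0.9973408794063517}
```

View pics/s1.png

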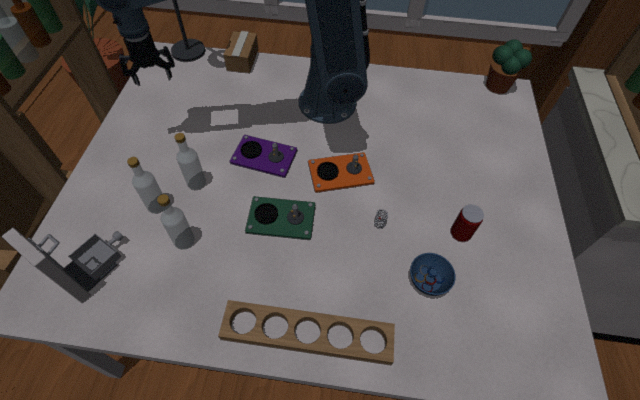

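View pics/t1.png

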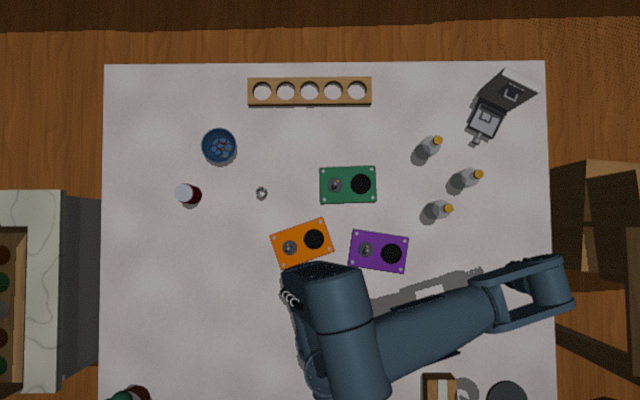

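The green plate (scene 281,217; top 348,184) is the capper; the orange (scene 341,172) and purple (264,155) ones are look-alikes because of their colour. The spring is the small steel coil at scene (381,218), top (261,193). I'll confirm both in one enlarged crop and measure.

```bash
python3 - <<'E'
from h import *
c=dict(np.load('/tmp/scene.npz'));t=dict(np.load('/tmp/top.npz'))
cv2.imwrite('pics/s2.png',cv2.resize(c['frame'][180:260,230:410],None,fx=4.4,fy=4.4,interpolation=cv2.INTER_CUBIC))
for n,k in(('scene',c),('top',t)):
    hsv=cv2.cvtColor(k['frame'],cv2.COLOR_BGR2HSV); P=deep(k)
    m=((hsv[...,0]>55)&(hsv[...,0]<90)&(hsv[...,1]>90)).astype(np.uint8)
    nn,l,s,_=cv2.connectedComponentsWithStats(m)
    i=[j for j in range(1,nn) if 250<s[j][0]+s[j][2]/2<380 and s[j][4]>400][0]
    ct=max(cv2.findContours((l==i).astype(np.uint8),cv2.RETR_EXTERNAL,cv2.CHAIN_APPROX_NONE)[0],key=cv2.contourArea)
    q=np.array([plane(k,*p[0],0.018)[:2] for p in ct])*1000
    print(n,cv2.minAreaRect(q.astype(np.float32)))
    # spring region
    u0,v0=(381,218) if n=='scene' else (261,193)
    w=P[v0-15:v0+16,u0-15:u0+16].reshape(-1,3); w=w[(w[:,2]>.03)&(w[:,2]<.08)]
    print('spring',len(w),w.mean(0),w.min(0),w.max(0))
    u0,v0=(295,212) if n=='scene' else (335,184)
    w=P[v0-18:v0+16,u0-15:u0+16].reshape(-1,3); w=w[(w[:,2]>.05)&(w[:,2]<.12)]
    print('rod',len(w),w.mean(0),w.min(0),w.max(0))
E
```

```text
scene ((542.8889770507812, -78.1804428100586), (129.4849395751953, 194.84693908691406), 1.6423577070236206)
spring 115 [0.51245947 0.22250396 0.04702305] [0.49344846 0.20462574 0.03017783] [0.53092786 0.23980953 0.06251884]
rod 59 [ 0.54133336 -0.03456992  0.07169884] [ 0.5282187  -0.04459089  0.05089141] [ 0.54661857 -0.02672742  0.08939906]
top ((538.3278198242188, -77.83616638183594), (125.28578186035156, 195.01034545898438), 1.7604176998138428)
spring 46 [0.51480125 0.22477658 0.0532931 ] [0.49703784 0.20726391 0.03206163] [0.53203349 0.24216225 0.06667694]
rod 26 [ 0.53857848 -0.03277756  0.0805364 ] [ 0.53084962 -0.04016718  0.06043482] [ 0.54933442 -0.02584136  0.09189753]
```

View pics/s2.png

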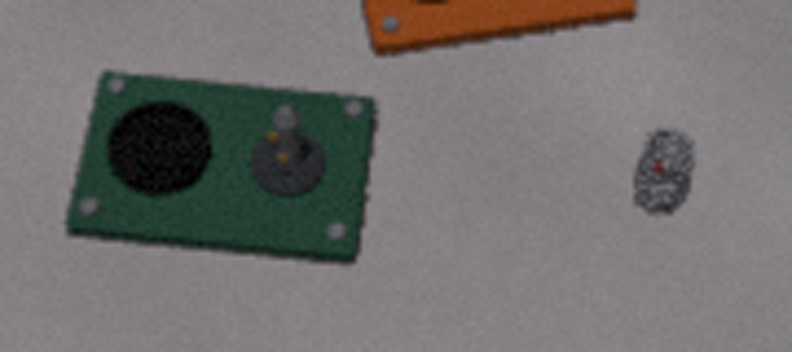

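The crop confirms it: the green plate has a grey rod (crop 285,118), with brass lugs at (272,136) and (281,158). The spring is at (663,172), with a red mark at (658,168). I'll rise and move over to the spring.

Request:
jog_arm([
  [[0,0,-45,0,0,0,85],[0,0,-45,0,0,0,85],[0,0,-45,0,0,0,85],[34,-33.5,0,0,0,0,85],[34,-33.5,0,0,0,0,85],[34,-33.5,0,0,0,0,85],[34,-33.5,0,0,0,0,85],[34,-33.5,0,0,0,0,85],[34,-33.5,0,0,0,0,85],[34,-33.5,0,0,0,0,85]],
])

```text
time_s: 1.1
eef_pos: [0.3632, -0.1998, 0.366]
eef_rot: [-0.0, 0.974, 0.225, 0.0]
wrist_force: [1.0, -0.3, -0.3]
opening: 0.993
grasp_force: 0.0
```

Request:
jog_arm([
  [[34,-33.5,0,0,0,0,85],[34,-33.5,0,0,0,0,85],[34,-33.5,-5,0,0,0,85],[34,-33.5,15,0,0,0,85],[34,-33.5,15,0,0,0,85],[34,-33.5,15,0,0,0,85],[34,-33.5,15,0,0,0,85],[34,-33.5,15,0,0,0,85],[34,-33.5,15,0,0,0,85],[10,-10,15,0,0,0,85]],
])

```text
time_s: 2.1
eef_pos: [0.5107, 0.2205, 0.265]
eef_rot: [-0.001, 0.974, 0.227, -0.0]
wrist_force: [-0.3, -0.4, 0.3]
opening: 0.993
grasp_force: 0.0
```

```bash
python3 - <<'E'
from h import *
c=shot('wrist','w1.png');o=ctrl.get_obs()
print(c['xyz'],rot(c),c['fx'],o['time_s'],o['eef_pos'],o['eef_rot'],o['q'])
P=deep(c);m=(P[...,2]>.045)&(P[...,2]<.075)&(c['z_map']>0)&(abs(P[...,0]-.513)<.06)&(abs(P[...,1]-.2235)<.06)
v,u=np.where(m)
print(u.min(),u.max(),v.min(),v.max(),P[m].mean(0),P[m].min(0),P[m].max(0)) if len(u) else 0
E
```

```text
[0.57717951 0.25310753 0.40742484] [[ 0.44156628 -0.85922357 -0.25836809]
 [-0.89722793 -0.42322138 -0.12595912]
 [-0.00111986  0.28743437 -0.95779968]] 350.44954012157655 2.15 [0.50940661 0.22033484 0.26196155] [-7.90631731e-04  9.73951187e-01  2.26743334e-01 -2.43314745e-03] [1.93531779e-01 1.14447693e-01 1.61938225e+00 1.42681189e-03
 1.41268181e+00 1.30663322e+00]
304 338 148 184 [0.51251648 0.22356415 0.05706862] [0.49452354 0.20657709 0.04502596] [0.53009215 0.24113572 0.06166494]
```

View pics/w1.png

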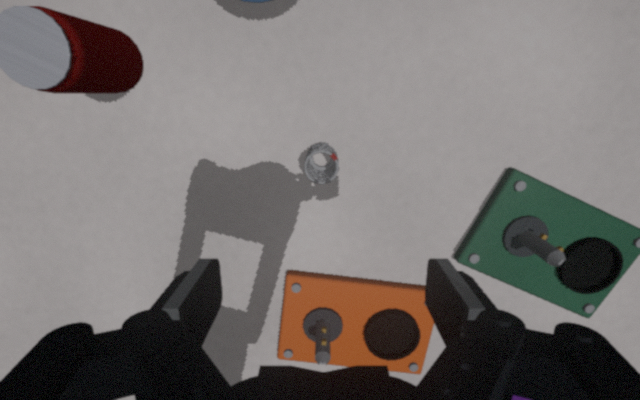

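The wrist view shows the spring at (321,164) with its red mark at (334,156). The green capper's rod tip is at (557,257), with brass lugs on its side near (543,238). The can (70,50) and the orange look-alike stay clear of the grasp.

```bash
cat >> h.py <<'E'
def hsv(c): return cv2.cvtColor(c['frame'],cv2.COLOR_BGR2HSV).astype(int)
def red(c,x0,y0,z,r=.035):
    H=hsv(c);m=((H[...,0]<8)|(H[...,0]>172))&(H[...,1]>110)&(H[...,2]>50)
    v,u=np.where(m);q=np.array([plane(c,a,b,z) for a,b in zip(u,v)]).reshape(-1,3)
    k=np.hypot(q[:,0]-x0,q[:,1]-y0)<r
    return np.c_[u,v][k],q[k]
E
python3 - <<'E'
from h import *
c=dict(np.load('/tmp/wrist.npz'));P=deep(c)
w=(P[...,2]>.0565)&(P[...,2]<.066)&(np.hypot(P[...,0]-.5125,P[...,1]-.2235)<.03)
q=P[w][:,:2]*1000
cen=cv2.minEnclosingCircle(q.astype(np.float32));print(cen,len(q))
x,y=np.array(cen[0])/1000
u,r=red(c,x,y,.06);print(u.mean(0),r.mean(0),np.arctan2(*(r.mean(0)[[1,0]]-[y,x])))
H=hsv(c);b=(H[...,0]>12)&(H[...,0]<30)&(H[...,1]>100)&(H[...,2]>60);b[:,:500]=0
n,l,s,cc=cv2.connectedComponentsWithStats(b.astype(np.uint8))
for i in range(1,n): print(s[i],cc[i],P[l==i].mean(0),plane(c,*cc[i],.066),plane(c,*cc[i],.044))
w=(P[...,2]>.083)&(P[...,2]<.1)&(np.hypot(P[...,0]-.54,P[...,1]+.033)<.05);print(P[w].mean(0))
E
```

```text
((512.5205688476562, 223.35952758789062), 18.24102783203125) 305
[333.3125 156.3125] [0.52724671 0.21769316 0.06      ] -0.3673198316751037
[541 235   6   5  22] [543.5        236.72727273] [ 0.54796207 -0.03400082  0.04599305] [ 0.54958036 -0.01811017  0.066     ] [ 0.54780199 -0.03558632  0.044     ]
[559 247   5   4  12] [560.83333333 248.58333333] [ 0.54675484 -0.04130836  0.0677364 ] [ 0.54659911 -0.04281468  0.066     ] [ 0.54462864 -0.06188268  0.044     ]
[ 0.53707609 -0.03059769  0.08569698]
```

Request:
jog_arm([
  [[4,-1.5,25,0,0,0,85],[0,0,30,0,0,0,85],[0,0,30,0,0,0,85],[0,0,30,0,0,0,85],[0,0,30,0,0,0,85],[0,0,25,0,0,0,85],[0,0,15,0,0,0,85],[0,0,5,0,0,0,85],[0,0,0,0,0,0,85],[0,0,0,0,0,0,85]],
])

```text
time_s: 3.15
eef_pos: [0.5146, 0.2198, 0.0777]
eef_rot: [0.0, 0.974, 0.225, 0.001]
wrist_force: [-0.4, 0.4, 0.5]
opening: 0.998
grasp_force: 0.0
```

```bash
python3 - <<'E'
from h import *
c=shot('wrist','w2.png');o=ctrl.get_obs()
print(o['time_s'],o['eef_pos'],o['eef_rot'],c['xyz'],o['wrist_force'])
P=deep(c);w=(P[...,2]>.0565)&(P[...,2]<.064)&(np.hypot(P[...,0]-.5125,P[...,1]-.2235)<.024)
v,u=np.where(w);cen=cv2.minEnclosingCircle((P[w][:,:2]*1000).astype(np.float32));print(cen,u.min(),u.max(),v.min(),v.max())
x,y=np.array(cen[0])/1000
u,r=red(c,x,y,.06);print(len(u),u.mean(0),r.mean(0),np.arctan2(*(r.mean(0)[[1,0]]-[y,x])))
E
```

```text
3.2 [0.51469429 0.21990931 0.07787967] [3.49094274e-05 9.74370137e-01 2.24946971e-01 1.30187859e-03] [0.5807663  0.25223952 0.22028544] [-0.25621541  0.21687128  0.03858324]
((512.4614868164062, 223.64817810058594), 18.497358322143555) 279 348 215 280
113 [338.90265487 229.15044248] [0.52713077 0.21738614 0.06      ] -0.40346293677966943
```

View pics/w2.png

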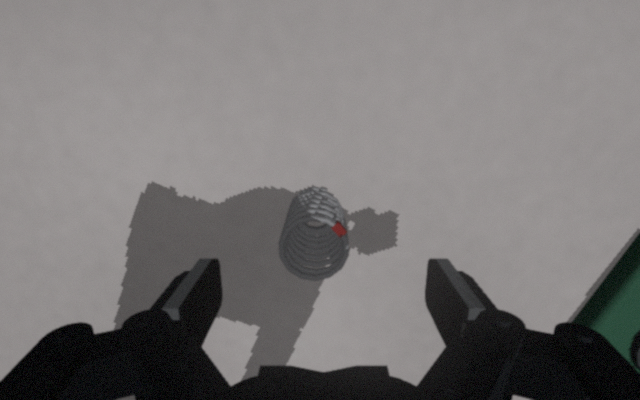

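Spring rim is centred at (314,247) with the red mark at (339,229), and the fingers straddle it. I'll shift about 3.5 mm, go down and close gently.

Request:
jog_arm([
  [[0,-3.5,10,0,0,0,85],[0,0,20,0,0,0,85],[0,0,15,0,0,0,70],[0,0,5,0,0,0,60],[0,0,0,0,0,0,50],[0,0,0,0,0,0,44],[0,0,0,0,0,0,40],[0,0,0,0,0,0,38],[0,0,0,0,0,0,36],[0,0,0,0,0,0,35]],
])

```text
time_s: 4.2
eef_pos: [0.5125, 0.223, 0.0269]
eef_rot: [-0.0, 0.974, 0.225, 0.001]
wrist_force: [-0.2, -0.0, 2.5]
opening: 0.414
grasp_force: 27.7
```

Request:
jog_arm([
  [[0,0,0,0,0,0,35],[0,0,0,0,0,0,35],[0,0,0,0,0,0,35],[0,0,0,0,0,0,35],[0,0,0,0,0,0,35],[0,0,0,0,0,0,35],[0,0,0,0,0,0,35],[0,0,0,0,0,0,35],[0,0,0,0,0,0,35],[0,0,0,0,0,0,35]],
])

```text
time_s: 5.2
eef_pos: [0.512, 0.2228, 0.0264]
eef_rot: [0.0, 0.974, 0.225, 0.0]
wrist_force: [0.9, 0.8, 1.6]
opening: 0.417
grasp_force: 27.7
```

Request:
jog_arm([
  [[0,0,-20,0,0,0,35],[0,0,-45,0,0,0,35],[0,0,-50,0,0,0,35],[0,0,-40,0,0,0,35],[0,0,-10,0,0,0,35],[-13,22,0,0,0,0,35],[-26,45,0,0,0,0,35],[-26,45,0,0,0,0,35],[-26,45,0,0,0,0,35],[-26,45,0,0,0,0,35]],
])

```text
time_s: 6.2
eef_pos: [0.4942, -0.0034, 0.1899]
eef_rot: [-0.001, 0.974, 0.225, -0.001]
wrist_force: [0.6, -0.6, 0.1]
opening: 0.415
grasp_force: 27.8
```

Request:
jog_arm([
  [[-11,20,0,0,0,0,35],[0,0,0,0,0,0.1,35],[0,0,0,0,0,0.1,35],[0,0,0,0,0,0.1,35],[0,0,0,0,0,0.1,35],[0,0,0,0,0,0.1,35],[0,0,0,0,0,0,35],[0,0,0,0,0,0,35],[0,0,0,0,0,0,35],[0,0,0,0,0,0,35]],
])

```text
time_s: 7.2
eef_pos: [0.4947, -0.0248, 0.1911]
eef_rot: [-0.0, 1.0, -0.022, -0.0]
wrist_force: [0.0, 0.7, -0.5]
opening: 0.423
grasp_force: 27.8
```

```bash
cat >> h.py <<'E'
def brass(c,x0,y0):
    P=deep(c);H=hsv(c);b=(H[...,0]>12)&(H[...,0]<32)&(H[...,1]>90)&(H[...,2]>40)
    n,l,s,cc=cv2.connectedComponentsWithStats(b.astype(np.uint8))
    for i in range(1,n):
        p=np.median(P[l==i],0)
        if s[i][4]>6 and np.hypot(*(p[:2]-[x0,y0]))<.05: print('brass',s[i],cc[i].round(1),p.round(4),plane(c,*cc[i],.066)[:2].round(4),plane(c,*cc[i],.044)[:2].round(4))
E
python3 - <<'E'
from h import *
c=shot('wrist','w3.png');o=ctrl.get_obs();P=deep(c)
print(o['time_s'],o['eef_pos'],o['eef_rot'],c['xyz'],c['cx'],c['cy'],o['wrist_force'],o['grasp_force'])
brass(c,.539,-.033)
w=(P[...,2]>.083)&(P[...,2]<.095)&(np.hypot(P[...,0]-.54,P[...,1]+.033)<.03)
v,u=np.where(w);print('tip',w.sum(),P[w].mean(0) if w.any() else 0,u.mean(),v.mean())
z0=o['eef_pos'][2]-.0264+.06
uu,r=red(c,*o['eef_pos'][:2],z0,.03);print('red',len(uu),uu.mean(0),r.mean(0),np.arctan2(*((r.mean(0)[:2]-o['eef_pos'][:2])[::-1])))
E
```

```text
7.25 [ 0.49473187 -0.02486183  0.19120547] [-3.78424435e-05  9.99744513e-01 -2.26028615e-02 -1.36923128e-04] [ 0.56858471 -0.02792684  0.33351079] 323.1882708134572 198.32276502832963 [-0.27052447 -0.85416536 -0.32187084] 27.78219921514392
brass [330 116   7   7  46] [333.1 119.2] [ 0.5479 -0.0347  0.0462] [ 0.5496 -0.0343] [ 0.548  -0.0348]
brass [339 121   9   9  46] [342.8 125.1] [ 0.5451 -0.0415  0.0682] [ 0.5449 -0.0414] [ 0.5429 -0.0425]
tip 184 [ 0.53733185 -0.03373683  0.08577443] 333.7119565217391 138.9836956521739
red 227 [358.13656388 280.9339207 ] [ 0.50534418 -0.03718896  0.22480547] -0.8600138151197007
```

View pics/w3.png

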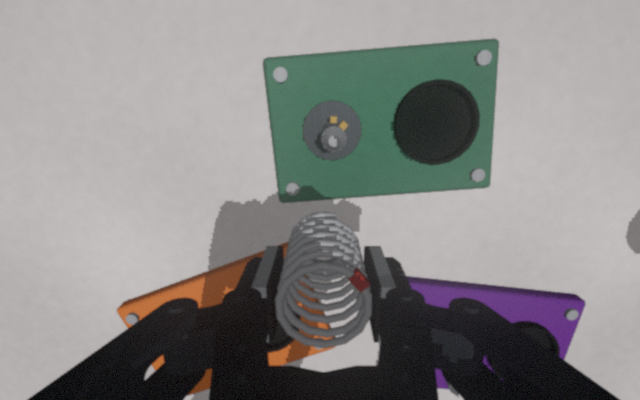

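The view shows the spring well gripped, rim centred about (323,300) and red mark at (358,281). The rod tip is at (334,138), the lower lug at (333,119) and the upper lug at (343,125).

```bash
cat >> h.py <<'E'
def circ(p):
    A=np.c_[2*p,np.ones(len(p))];s=np.linalg.lstsq(A,(p**2).sum(1),rcond=None)[0];return s[:2],np.sqrt(s[2]+s[:2]@s[:2])
def rim(c,o,h):
    "rim centre (world), gap angle; h = rim height above TCP"
    z0=o['eef_pos'][2]+h;P=deep(c);g=c['frame'].min(-1)
    m=(abs(P[...,2]-z0)<.005)&(g>70)&(np.hypot(P[...,0]-o['eef_pos'][0],P[...,1]-o['eef_pos'][1])<.024)
    print('rimz',np.percentile(P[m][:,2],[5,50,95]),m.sum())
    e=cv2.minEnclosingCircle((P[m][:,:2]*1000).astype(np.float32));ce=np.array(e[0])/1000
    u,r=red(c,*ce,z0,.03);d=r.mean(0)[:2]-ce
    return ce,e[1],circ(P[m][:,:2]),np.arctan2(d[1],d[0]),np.hypot(*d)
E
python3 - <<'E'
from h import *
c=dict(np.load('/tmp/wrist.npz'));o=ctrl.get_obs();P=deep(c)
print(o['eef_pos'],rim(c,o,.0336))
g=c['frame'].max(-1).astype(int)
w=(P[...,2]>.0866)&(P[...,2]<.095)&(np.hypot(P[...,0]-.54,P[...,1]+.033)<.02)
print('tip',w.sum(),cv2.minEnclosingCircle((P[w][:,:2]*1000).astype(np.float32)),P[w].mean(0))
w=(P[...,2]>.0215)&(P[...,2]<.0265)&(np.hypot(P[...,0]-.54,P[...,1]+.033)<.04)
e=cv2.minEnclosingCircle((P[w][:,:2]*1000).astype(np.float32));print('seat',w.sum(),e)
# hull of seat edge
h=cv2.convexHull((P[w][:,:2]*1000).astype(np.float32))[:,0];print(circ(h))
E
```

```text
rimz [0.22175517 0.22337533 0.22851558] 2221
[ 0.49473187 -0.02486183  0.19120547] (array([ 0.49635944, -0.02490834]), 23.28314208984375, (array([ 0.4953859 , -0.02527091]), np.float64(0.016882316090794568)), np.float64(-0.9391626541902852), np.float64(0.01521641555244025))
tip 59 ((536.3223876953125, -33.60585403442383), 5.460180282592773) [ 0.53687439 -0.03396595  0.08790794]
seat 2058 ((536.5423583984375, -33.89176559448242), 25.91558074951172)
(array([536.533012  , -33.90129306]), np.float64(25.596185559114524))
```

Request:
jog_arm([
  [[20,3,0,0,0,0,35],[21.8,3.7,0,0,0,0,35],[0,0,0,0,0,-0.1,35],[0,0,15,0,0,0,35],[0,0,20,0,0,0,35],[0,0,20,0,0,0,35],[0,0,14,0,0,0,35],[0,0,0,0,0,0,35],[0,0,0,0,0,0,35],[0,0,0,0,0,0,35]],
])

```text
time_s: 8.25
eef_pos: [0.5371, -0.0338, 0.1235]
eef_rot: [0.0, 1.0, 0.027, 0.001]
wrist_force: [0.4, 0.5, -0.6]
opening: 0.416
grasp_force: 27.8
```

```bash
python3 - <<'E'
from h import *
c=shot('wrist');o=ctrl.get_obs();P=deep(c)
cv2.imwrite('pics/w4.png',cv2.resize(c['frame'][150:350,220:420],None,fx=3,fy=3,interpolation=cv2.INTER_CUBIC))
s=shot('scene');cv2.imwrite('pics/s3.png',cv2.resize(s['frame'][170:250,240:350],None,fx=6,fy=6,interpolation=cv2.INTER_CUBIC))
print(o['time_s'],o['eef_pos'],o['eef_rot'],o['wrist_force'],rim(c,o,.032))
w=(P[...,2]>.0855)&(P[...,2]<.092)&(np.hypot(P[...,0]-.5366,P[...,1]+.0337)<.012)&(c['frame'].min(-1)>60)
print('tip',w.sum(),cv2.minEnclosingCircle((P[w][:,:2]*1000).astype(np.float32)) if w.any() else 0)
E
```

```text
rimz [0.15137288 0.15562954 0.15694149] 2378
8.3 [ 0.53715661 -0.03378467  0.12355152] [3.19040858e-04 9.99636362e-01 2.69451322e-02 1.00083305e-03] [-0.05770924 -0.20439103 -0.63236008] (array([ 0.53807684, -0.03373738]), 23.57630157470703, (array([ 0.53772931, -0.0338518 ]), np.float64(0.016633569090063176)), np.float64(-0.8682678226100786), np.float64(0.015471757627558619))
tip 2 ((536.12353515625, -37.84642028808594), 2.630319833755493)
```

View pics/w4.png

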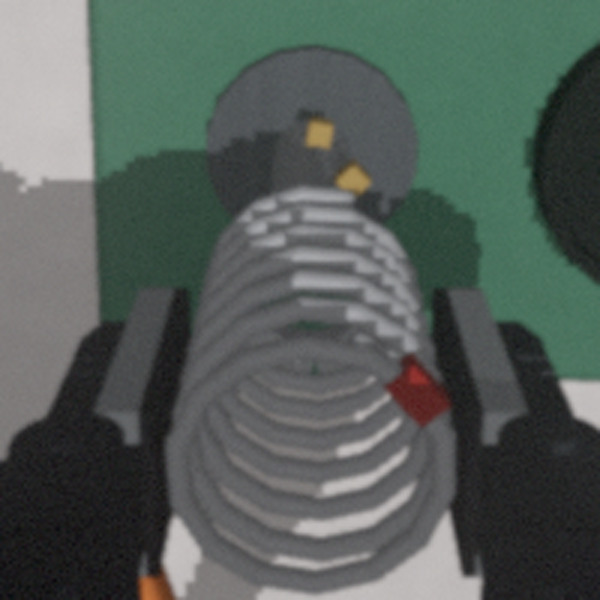

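The crop shows the spring hanging over the seat, with the red mark at (418,390). Both brass lugs (320,135 and 352,178) are still visible beyond it. I'll re-measure from here.

```bash
python3 - <<'E'
from h import *
c=dict(np.load('/tmp/wrist.npz'));P=deep(c)
H=hsv(c);b=((H[...,0]>12)&(H[...,0]<32)&(H[...,1]>90)&(H[...,2]>60)).astype(np.uint8)
n,l,s,cc=cv2.connectedComponentsWithStats(b);L=[]
for i in range(1,n):
    if s[i][4]>40 and 290<cc[i][0]<380 and cc[i][1]<230:
        z=np.median(P[l==i][:,2]);print(s[i],cc[i],z,np.median(P[l==i],0));
w=(P[...,2]>.0215)&(P[...,2]<.0268)&(np.hypot(P[...,0]-.5366,P[...,1]+.0337)<.034)
p=P[w][:,:2];r=np.hypot(*(p-[.5366,-.0337]).T);h=cv2.convexHull((p*1000).astype(np.float32))[:,0]
h=h[h[:,0]>540];f=cv2.minEnclosingCircle(h)
print('seat',circ(h),len(h))
from scipy.optimize import least_squares
print(least_squares(lambda a:np.hypot(h[:,0]-a[0],h[:,1]-a[1])-26,[537,-34]).x)
E
```

```text
[322 189   9  10  72] [326. 194.] 0.04599544733717732 [ 0.54841647 -0.03470389  0.04599545]
[332 204  11  11  80] [337.3    209.1625] 0.06809429498919226 [ 0.5453618  -0.04144977  0.06809429]
seat (array([536.71317922, -33.95704498]), np.float64(25.683016453610225)) 25
[536.33366239 -34.01360634]
```

Request:
jog_arm([
  [[-0.7,0,0,0,0,-0.08,35],[0,0,3,0,0,0,35],[0,0,3,0,0,0,35],[0,0,3,0,0,0,35],[0,0,3,0,0,0,35],[0,0,2,0,0,0,35],[0,0,2,0,0,0,35],[0,0,2,0,0,0,35],[0,0,2,0,0,0,35],[0,0,1,0,0,0,35]],
])

```text
time_s: 9.35
eef_pos: [0.5355, -0.0335, 0.1011]
eef_rot: [-0.0, 0.998, 0.067, -0.0]
wrist_force: [-0.5, 1.2, -0.6]
opening: 0.418
grasp_force: 27.8
```

Request:
jog_arm([
  [[0,0,1,0,0,0,35],[0,0,1,0,0,0,35],[0,0,1,0,0,0,35],[0,0,1,0,0,0,35],[0,0,1,0,0,0,35],[0,0,1,0,0,0,35],[0,0,1,0,0,0,35],[0,0,1,0,0,0,35],[0,0,1,0,0,0,35],[0,0,0,0,0,0,35]],
])

```text
time_s: 10.35
eef_pos: [0.5355, -0.0336, 0.0922]
eef_rot: [-0.0, 0.998, 0.067, -0.0]
wrist_force: [-0.6, -0.9, -0.9]
opening: 0.419
grasp_force: 27.8
```

```bash
python3 - <<'E'
from h import *
o=ctrl.get_obs();print(o['eef_pos'],o['eef_rot'],o['wrist_force'],o['torque'])
E
```

```text
[ 0.53550084 -0.03355749  0.09218333] [-3.96735132e-05  9.97764033e-01  6.68350511e-02 -9.60883732e-05] [-0.61670709 -0.8537182  -0.91772376] [ 0.00460699 -0.04164192 -0.00247433]
```

Request:
jog_arm([
  [[0,0,1,0,0,0,35],[0,0,1,0,0,0,35],[0,0,1,0,0,0,35],[0,0,1,0,0,0,35],[0,0,1,0,0,0,35],[0,0,1,0,0,0,35],[0,0,1,0,0,0,35],[0,0,1,0,0,0,35],[0,0,1,0,0,0,35],[0,0,1,0,0,0,35]],
])

```text
time_s: 11.35
eef_pos: [0.5356, -0.0336, 0.0822]
eef_rot: [-0.0, 0.998, 0.067, -0.0]
wrist_force: [0.1, 0.3, -0.3]
opening: 0.416
grasp_force: 27.8
```

```bash
python3 - <<'E'
from h import *
o=ctrl.get_obs();c=shot('wrist');o=ctrl.get_obs();print(o['eef_pos'],o['eef_rot'],o['wrist_force'],o['torque']);print(rim(c,o,.032))
E
```

```text
[ 0.53548418 -0.03355361  0.08211171] [-4.15285925e-05  9.97763039e-01  6.68498785e-02 -1.02748388e-04] [-0.6137731  -0.28989539 -0.85776434] [-0.04197964 -0.00281035  0.01770928]
rimz [0.10986972 0.11437751 0.11559589] 2445
(array([ 0.538745  , -0.03309278]), 22.618125915527344, (array([ 0.53625202, -0.03346479]), np.float64(0.016638370812144938)), np.float64(-0.9194460351376644), np.float64(0.014517030328306882))
```

Request:
jog_arm([
  [[0,0,0,0,0,-0.1,35],[0,0,0,0,0,-0.1,35],[0,0,0,0,0,-0.1,35],[0,0,0,0,0,-0.1,35],[0,0,0,0,0,-0.1,35],[0,0,0,0,0,-0.1,35],[0,0,0,0,0,-0.04,35],[0,0,2,0,0,0,35],[0,0,2,0,0,0,35],[0,0,2,0,0,0,35]],
])

```text
time_s: 12.4
eef_pos: [0.5355, -0.0335, 0.0761]
eef_rot: [-0.0, 0.926, 0.377, -0.0]
wrist_force: [0.3, 0.3, -0.5]
opening: 0.416
grasp_force: 27.8
```

Request:
jog_arm([
  [[0,0,1,0,0,0,35],[0,0,1,0,0,0,35],[0,0,1,0,0,0,35],[0,0,1,0,0,0,35],[0,0,1,0,0,0,35],[0,0,1,0,0,0,35],[0,0,1,0,0,0,35],[0,0,0,0,0,0,35],[0,0,0,0,0,0,35],[0,0,0,0,0,0,35]],
])

```text
time_s: 13.4
eef_pos: [0.5356, -0.0336, 0.0694]
eef_rot: [0.0, 0.926, 0.377, 0.0]
wrist_force: [1.5, 0.7, -0.5]
opening: 0.417
grasp_force: 27.8
```

```bash
python3 - <<'E'
from h import *
o=ctrl.get_obs();c=shot('wrist');o=ctrl.get_obs();print(o['eef_pos'],o['eef_rot'],o['wrist_force'],o['torque']);print(rim(c,o,.032))
E
```

```text
[ 0.53563893 -0.03357491  0.0694199 ] [4.65068362e-05 9.26074125e-01 3.77341634e-01 5.61380824e-05] [0.12449879 0.28603549 0.37038506] [-0.00426568  0.01718079 -0.04986658]
rimz [0.09724505 0.1015534  0.10274157] 2363
(array([ 0.53795593, -0.03128723]), 22.60702896118164, (array([ 0.53615305, -0.03319037]), np.float64(0.01657501717989188)), np.float64(-0.2918222275412305), np.float64(0.014782953622633661))
```

Request:
jog_arm([
  [[0,0,1,0,0,0,35],[0,0,1,0,0,0,35],[0,0,1,0,0,0,35],[0,0,1,0,0,0,35],[0,0,2,0,0,0,35],[0,0,2,0,0,0,35],[0,0,2,0,0,0,35],[0,0,2,0,0,0,35],[0,0,2,0,0,0,35],[0,0,2,0,0,0,35]],
])

```text
time_s: 14.45
eef_pos: [0.5356, -0.0336, 0.0532]
eef_rot: [-0.0, 0.926, 0.377, -0.0]
wrist_force: [0.1, 0.3, -0.7]
opening: 0.417
grasp_force: 27.8
```

Request:
jog_arm([
  [[0,0,1,0,0,0,35],[0,0,1,0,0,0,35],[0,0,1,0,0,0,35],[0,0,0.5,0,0,0,35],[0,0,0.5,0,0,0,35],[0,0,0.5,0,0,0,35],[0,0,0.5,0,0,0,35],[0,0,0.5,0,0,0,35],[0,0,0,0,0,0,35],[0,0,0,0,0,0,35]],
])

```text
time_s: 15.45
eef_pos: [0.5356, -0.0336, 0.0479]
eef_rot: [0.0, 0.926, 0.377, 0.0]
wrist_force: [-2.1, 1.1, 4.1]
opening: 0.417
grasp_force: 28.2
```

```bash
python3 - <<'E'
from h import *
o=ctrl.get_obs();c=shot('wrist');o=ctrl.get_obs();print(o['eef_pos'],o['wrist_force'],o['torque']);print(rim(c,o,.032))
E
```

```text
[ 0.53561947 -0.0336017   0.047951  ] [-2.25674967  0.5647278   4.4627417 ] [ 0.08342     0.38738303 -0.02874759]
rimz [0.07628455 0.08008734 0.08378585] 3739
(array([ 0.53836279, -0.03095683]), 22.482303619384766, (array([ 0.53546169, -0.0336047 ]), np.float64(0.013963065688490605)), np.float64(-0.32087396293413634), np.float64(0.014454674140615204))
```

Request:
jog_arm([
  [[0,0,0.5,0,0,0,35],[0,0,0.5,0,0,0,35],[0,0,0.5,0,0,0,35],[0,0,0.5,0,0,0,35],[0,0,0,0,0,0,35],[0,0,0,0,0,0,35],[0,0,0,0,0,0,35],[0,0,0,0,0,0,35],[0,0,0,0,0,0,35],[0,0,0,0,0,0,35]],
])

```text
time_s: 16.5
eef_pos: [0.5356, -0.0336, 0.046]
eef_rot: [0.0, 0.926, 0.377, 0.0]
wrist_force: [-3.0, 1.5, 6.2]
opening: 0.416
grasp_force: 28.4
```

Request:
jog_arm([
  [[0,0,-1,0,0,0,35],[0,0,-1,0,0,0,35],[0,0,-1,0,0,0,35],[0,0,-0.7,0,0,0,35],[0,0,-0.3,0,0,0,35],[0,0,0,0,0,0,35],[0,0,0,0,0,0,35],[0,0,0,0,0,0,35],[0,0,0,0,0,0,35],[0,0,0,0,0,0,35]],
])

```text
time_s: 17.5
eef_pos: [0.5356, -0.0336, 0.0498]
eef_rot: [0.0, 0.926, 0.377, 0.0]
wrist_force: [-1.2, -0.8, 2.7]
opening: 0.415
grasp_force: 28.1
```

Request:
jog_arm([
  [[0,0,-0.4,0,0,0,36],[0,0,0,0,0,0,37],[0,0,0,0,0,0,39],[0,0,0,0,0,0,43],[0,0,0,0,0,0,50],[0,0,0,0,0,0,60],[0,0,0,0,0,0,70],[0,0,0,0,0,0,70],[0,0,0,0,0,0,70],[0,0,0,0,0,0,70]],
])

```text
time_s: 18.5
eef_pos: [0.5356, -0.0336, 0.0503]
eef_rot: [0.0, 0.926, 0.377, 0.0]
wrist_force: [0.1, -0.4, 0.1]
opening: 0.819
grasp_force: 0.0
```

Request:
jog_arm([
  [[0,0,-5,0,0,0,70],[0,0,-10,0,0,0,70],[0,0,-20,0,0,0,70],[0,0,-30,0,0,0,70],[0,0,-35,0,0,0,70],[0,0,-30,0,0,0,70],[-20,0,-10,0,0,0,70],[-20,0,0,0,0,0,70],[0,0,0,0,0,0,70],[0,0,0,0,0,0,70]],
])

```text
time_s: 19.5
eef_pos: [0.5072, -0.0616, 0.1909]
eef_rot: [0.0, 0.926, 0.377, 0.001]
wrist_force: [-0.2, -0.2, 0.5]
opening: 0.821
grasp_force: 0.0
```

```bash
python3 - <<'E'
from h import *
c=shot('wrist');o=ctrl.get_obs();P=deep(c)
print(o['time_s'],o['eef_pos'],o['wrist_force'])
w=(np.hypot(P[...,0]-.5366,P[...,1]+.0339)<.024)&(P[...,2]>.06)
print('top z',np.percentile(P[w][:,2],[50,90,99]))
m=w&(P[...,2]>.078)&(P[...,2]<.0865);print(m.sum(),circ(P[m][:,:2]))
v,u=np.where(w);a,b=int(u.mean()),int(v.mean());print(a,b)
cv2.imwrite('pics/w5.png',cv2.resize(c['frame'][max(0,b-70):b+70,max(0,a-90):a+90],None,fx=4,fy=4,interpolation=cv2.INTER_CUBIC))
E
```

```text
19.55 [ 0.50730621 -0.06134072  0.19068063] [-0.04043865 -0.0416133  -0.80098713]
top z [0.08268194 0.08484524 0.0882924 ]
1049 (array([ 0.53569403, -0.03423656]), np.float64(0.013409270838077303))
324 143
```

View pics/w5.png

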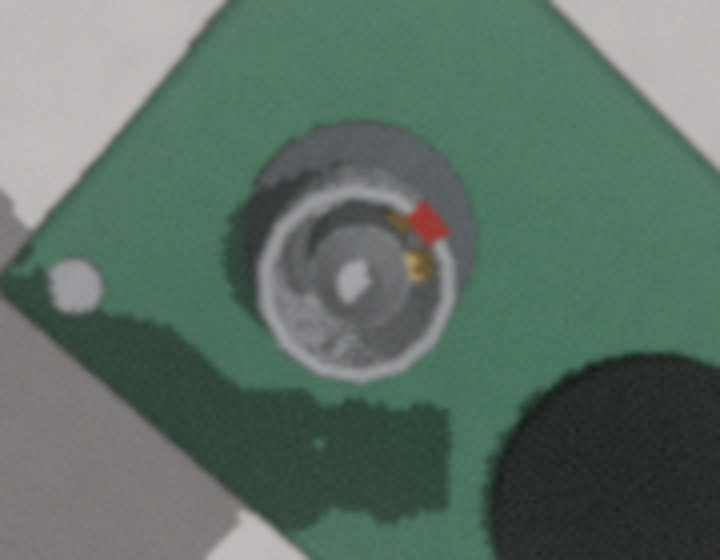

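The crop shows the spring upright and concentric on its seat, with the rod tip at (355,280), red mark at (427,222), and both lugs inside the coils. The rim is at about 0.084 m, which is the 24 mm seat plus the 60 mm free length, so it is fully home. The arm is touching nothing, so I'm handing in.

```bash
python3 -c "
from bench import ctrl
print(ctrl.hand_in())"
```

```text
the job is handed in; nothing more can be done
None
```

The spring is on its seat over the rod, past both lugs without snagging; it was pressed about 4.5 mm, released to stand at free length, and the job was handed in at about 19.6 s.

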